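# Dry-stack the two halves of a segmented vase on their faceplates

### The job

Dry-stack the segmented vase in its two halves before glue-up. On the waste block of the bare steel faceplate (pale plywood block) build the foot half: the solid dark walnut disc first, then the orange-red padauk ring, then the tall ring of alternating dark and pale segments; on the blue faceplate (mid-brown block) build the rim half: the purple ring first, then the cream maple ring. Every piece must lie flat and be centred on its faceplate to within 6 mm, and do not shift or knock over the glue bottle, the wax tin or the turned finial standing among them.

Things in the scene. Friction and masses are not known exactly. Their poses are not given: they have to be found in the camera images.
- base_disc: Solid round disc of dark walnut (the vase's foot), 50 mm diameter, 18 mm thick, smooth, no hole, about 30 g, lying flat. The origin is the centre of its underside, z up.
- lower_ring: Segmented ring of orange-red padauk, 56 mm across the flats (58 mm over corners), hole 30 mm, 20 mm thick, about 32 g, lying flat. Origin: centre of its underside, z up. Twelve-sided, with flat sides: at yaw 0 flats face along x and y (and every 30 degrees from there); best pinched across a pair of parallel flats.
- belly_ring: Segmented ring of alternating dark walnut and cream maple segments, the widest and tallest: 64 mm across the flats (66.3 mm over corners), hole 40 mm, 26 mm thick, about 42 g, lying flat. Origin: centre of its underside, z up. Twelve-sided, with flat sides: at yaw 0 flats face along x and y (and every 30 degrees from there); best pinched across a pair of parallel flats.
- rim_ring: Segmented ring of dark purple wood, 48 mm across the flats (49.7 mm over corners), hole 26 mm, 20 mm thick, about 28 g, lying flat. Origin: centre of its underside, z up. Twelve-sided, with flat sides: at yaw 0 flats face along x and y (and every 30 degrees from there); best pinched across a pair of parallel flats.
- shoulder_ring: Segmented ring of cream maple, all pale, 58 mm across the flats (60 mm over corners), hole 34 mm, 20 mm thick, about 32 g, lying flat. Origin: centre of its underside, z up. Twelve-sided, with flat sides: at yaw 0 flats face along x and y (and every 30 degrees from there); best pinched across a pair of parallel flats.
- foot_plate: Bare steel lathe faceplate standing loose on the bench on its hub (0.65 kg), flange up, with a pale plywood waste block fixed on top: hub 50 mm diameter, z 0 to 24 mm; flange 78 mm, z 24 to 31 mm; waste block 62 mm, z 31 to 48 mm, its top flat. Origin: centre of its underside on the bench, z up; the foot half starts 48 mm above it, on its axis.
- rim_plate: The same faceplate painted blue, with a mid-brown hardboard waste block: flange 78 mm diameter, waste block 62 mm diameter, flat top 48 mm above the bench, 0.65 kg, standing loose on its hub. The origin is the centre of its underside on the bench, z up; its axis is the centre line of the rim half.
- glue_bottle: Small upright yellow glue bottle with an orange cap, 36 mm diameter, 92 mm tall; leave it alone. The origin is the centre of its underside.
- wax_tin: Small round tin of wax, green with a brass lid, 44 mm diameter, 20 mm tall; leave it alone. The origin is the centre of its underside.
- finial: Slender turned finial of pale yellow boxwood standing on its 36 mm foot, 60 mm tall, pointed at the top; leave it alone. The origin is the centre of its underside.

How it is judged (in metres and radians):
At the end, for the whole second after the job is handed in: Bottom up: walnut disc, padauk ring, alternating ring on the steel faceplate (48, 66, 86 mm above its underside); purple, then cream ring on the blue one (48, 68 mm); heights within 4 mm, centred within 6 mm, level to 0.06 rad, released, at rest; both faceplates stand on the bench (horizontal distance between each of base_disc, lower_ring, belly_ring and foot_plate below 0.006 m and z of base_disc in the frame of foot_plate between 0.044 and 0.052 m and angle between each of base_disc, lower_ring, belly_ring, rim_ring, shoulder_ring, foot_plate, rim_plate's own z axis and vertical below 0.06 rad and linear speed of each of base_disc, lower_ring, belly_ring, rim_ring, shoulder_ring, foot_plate, rim_plate below 0.02 m/s and angular speed of each of base_disc, lower_ring, belly_ring, rim_ring, shoulder_ring below 0.2 rad/s and z of lower_ring in the frame of foot_plate between 0.062 and 0.07 m and z of belly_ring in the frame of foot_plate between 0.082 and 0.09 m and horizontal distance between each of rim_ring, shoulder_ring and rim_plate below 0.006 m and z of rim_ring in the frame of rim_plate between 0.044 and 0.052 m and z of shoulder_ring in the frame of rim_plate between 0.064 and 0.072 m and height (world z) of each of foot_plate, rim_plate below 0.006 m); the robot touches nothing.
It fails at once if the glue bottle is pushed more than 25 mm or knocked over (distance of glue_bottle from where it was at the start of the episode above 0.025 m or angle between glue_bottle's own z axis and vertical above 0.5 rad).
It fails at once if the wax tin is pushed more than 25 mm or knocked over (distance of wax_tin from where it was at the start of the episode above 0.025 m or angle between wax_tin's own z axis and vertical above 0.5 rad).
It fails at once if the finial is pushed more than 25 mm or knocked over (distance of finial from where it was at the start of the episode above 0.025 m or angle between finial's own z axis and vertical above 0.5 rad).
It also fails if it takes over 128 s, if anything falls off the work surface, if the arm or the gripper's body presses on something with over 40 N, if the wrist force passes 120 N, or if a joint passes its speed limit or range.

### The arm

A 7-joint arm with a two-finger parallel gripper is mounted at the origin on the work surface. World frame = base frame: x ahead of the robot, y to its left, z up, the work surface at z = 0. Lengths are in m, angles in degrees, forces in N, time in s.
With the tool pointing down it reaches from about 0.4 to 0.85 m from the base axis. Payload 4.5 kg.
Tool frame: the origin (TCP) lies at the very end of the fingers, on their centre line; the grasp point (between the pads) lies 19 mm behind it; z points along the fingers, y is the line along which they close (so a half turn about z gives the same grasp; the last joint's range is limited). The gripper opens to 85 mm and grips with 20 to 120 N. Pads are 22 mm wide; open, the fingers measure 114 mm over their backs; the gripper's body (76 mm by 85 mm) begins 54 mm behind the grasp point. The pads swing forward as they close: fully open they stand 13 mm farther back than shut.
Start: joints at [-64.469, 39.483, -11.15, 89.685, 9.013, 51.709, -12.324], TCP at [0.25, 0.573, 0.231] pointing down, gripper open.
Joint ranges: [-172.22, 172.22], [-26.19, 119.32], [-84.43, 86.54], [7.71, 146.69], [-57.33, 237.33], [2.42, 119.75], [-152.13, 152.13]. Speed limits (degrees/s): [147.25, 147.25, 180, 180, 180, 180, 180].

### API

Orientations are given as a 3x3 rotation matrix whose columns are the frame's x, y, z axes.
In Python, from plant import manip gives the robot as it stands. The module is installed in compiled form; this text tells all that it offers.
- The arm moves only by the tool send_rows, never from a script. Its argument "motion" is a list of rows, each an object of numbers: "x", "y", "z": the shift along the tool's x, y, z in mm; "spin": the turn about the tool's z in degrees; "grip": the opening, from 0 (shut) to 1 (fully open). In form: [{"x": .., "y": .., "z": .., "spin": .., "grip": ..}, ...]. A call has 1 to 20 rows; each row shifts and turns the commanded pose from where the row before left it, along the tool's axes as they then stand; what a row does not reach is not made up. A row lasts 1/8 s, in which the tool goes at most 62.5 mm and 10.7 degrees, less where a joint would pass 70% of its speed; a pose out of reach is approached as far as the arm can. A call is refused whole if a number of a shift passes 62.5 or a number of a turn 10.7, either way. A call with a gripper value outside its range is refused whole. The fingers move at their own pace and stop on an object; the grip force is fixed at half the most. Time passes only in rows, so rows that do not move let the fingers close. It gives the time, the measured TCP pose, the force, the opening and the grip force at its end, in the units of the state.
- manip.state(): the state, without advancing time (a new reading comes with each control period).
- manip.camera(name): name is "scene" or "top"; returns (picture, depth): 420x560x3 uint8, red, green, blue; 420x560 float32, m along the optical axis (not along the pixel's ray), 0 where there is no reading.
- manip.get_calibration(name): a dict with "camera_matrix" (3x3 intrinsics, pixels), "position" and "attitude" of the camera in the world. Camera axes: x right, y down, z forward; pixel columns grow to the right and rows downward; lengths in m; the calibration is good to about 2 mm. A picture is of the moment at which its call begins. get_calibration takes no time and is no camera call.
- manip.finish_job(): hands the job in; it is judged then, once.
The state is a dict: "t": time; "joint_pos": joint angles; "qd": joint speeds; "joint_efforts": joint torques, N m; "eef_pos": TCP position; "tool_rot": TCP orientation; "contact_force": force on the tool from outside, world axes, zero at the start; "ft_torque": the same for the moment, N m; "width": opening from 0.0 (shut) to 1.0 (fully open); "gripper_force": force on a finger pad.
Only numpy, scipy, OpenCV 4.12 (cv2) and the standard library are available. Lean on these libraries where they do the work, as an engineer would, in place of code of your own. Each camera call takes 0.05 s, during which the arm holds its last target. There are 200 camera calls.

## Working session

There is one attempt and no reset: what is moved stays moved. The work goes in short steps, Python scripts to look and compute and a tool call to move; the robot and the scene stay as the last step left them, time stands still between calls to the robot, and variables do not carry over. Pictures are saved under pics/ and viewed, at most 14 in all, crops included, and the job is handed in when it is done.

Besides the shell and the picture viewer there is one more tool, called by a JSON object that holds its "api" and its "payload", one argument or row to a line. send_rows: Moves the arm, as the interface text tells. Its arguments: {"type":"object","properties":{"motion":{"type":"array"}},"required":["motion"]}

```bash
mkdir -p pics
cat > h.py <<'E'
from plant import manip
import numpy as np, cv2
def grab(n):
    p,d=manip.camera(n); c=manip.get_calibration(n)
    return p,d,np.array(c["camera_matrix"]),np.array(c["position"]),np.array(c["attitude"])
def cloud(d,K,p,R):
    v,u=np.mgrid[:d.shape[0],:d.shape[1]]
    X=np.stack([(u-K[0,2])/K[0,0]*d,(v-K[1,2])/K[1,1]*d,d],-1)
    return X@R.T+p
def ray(uv,z,K,p,R):
    r=R@np.linalg.solve(K,[uv[0],uv[1],1.]); return p+r*(z-p[2])/r[2]
E
python3 - <<'E'
from h import *
for n in("scene","top"):
    p,d,K,pos,R=grab(n); cv2.imwrite(f"pics/{n}0.png",p[:,:,::-1]); np.savez(f"{n}0.npz",p=p,d=d,K=K,pos=pos,R=R)
    print(n,K.round(1).tolist(),pos,R.round(3).tolist())
s=manip.state();print({k:np.round(v,3).tolist() for k,v in s.items()})
E
```

```text
scene [[432.4, 0.0, 277.8], [0.0, 432.4, 210.8], [0.0, 0.0, 1.0]] [ 0.87425481 -0.20439819  0.74090945] [[0.505, 0.742, -0.441], [0.863, -0.436, 0.255], [-0.003, -0.509, -0.861]]
top [[467.0, 0.0, 279.1], [0.0, 467.0, 210.4], [0.0, 0.0, 1.0]] [0.38810386 0.01689546 1.14295305] [[0.007, -0.993, 0.119], [-1.0, -0.008, -0.002], [0.003, -0.119, -0.993]]
{'t': 0.1, 'joint_pos': [-64.472, 39.529, -11.148, 89.74, 9.014, 51.708, -12.323], 'qd': [0.0, -0.042, -0.119, -0.087, -0.021, 0.131, -0.053], 'joint_efforts': [-0.005, -54.06, -1.272, -15.898, 0.009, 0.004, -0.0], 'eef_pos': [0.25, 0.572, 0.231], 'tool_rot': [[-0.916, 0.4, -0.001], [0.4, 0.916, -0.002], [-0.0, -0.002, -1.0]], 'contact_force': [-0.505, 0.451, 0.093], 'ft_torque': [0.008, 0.026, 0.017], 'gripper_force': 0.0, 'width': 0.997}
```

View pics/top0.png

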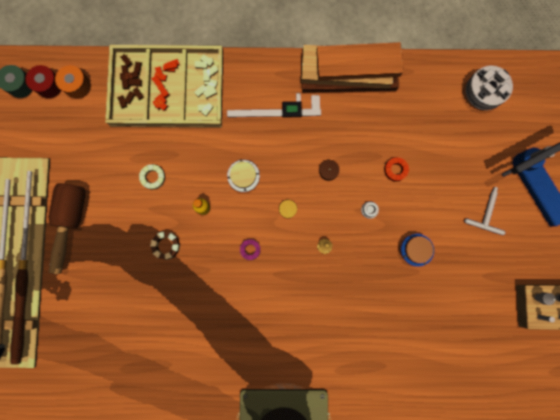

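View pics/scene0.png

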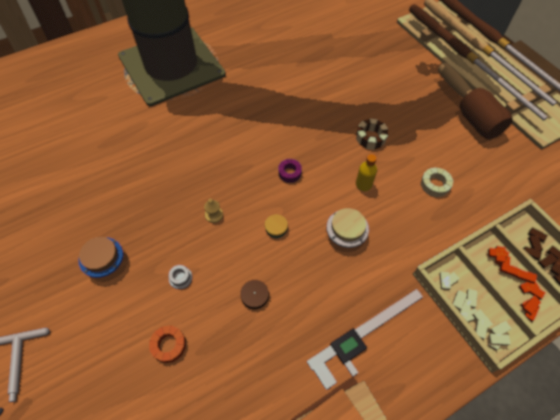

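The top view shows:

| Item | Pixel position |
|---|---|
| Cream ring | (151,177) |
| Alternating ring | (165,244) |
| Purple ring | (250,249) |
| Walnut disc | (329,170) |
| Padauk ring | (397,169) |
| Steel plate | (243,176) |
| Blue plate | (417,249) |
| Glue bottle | (201,205) |
| Wax tin | (288,209) |
| Finial | (324,245) |
| Loose steel collar | (370,210) |

The scene view shows the same layout, with nothing crowded. Next I'll measure the positions.

```bash
cat > meas.py <<'E'
from h import *
names=dict(shoulder=((151,177),(437,181)),belly=((165,244),(373,134)),rim=((250,249),(290,170)),disc=((329,170),(255,294)),
 lower=((397,169),(168,344)),steel=((243,176),(348,229)),blue=((417,249),(101,256)),glue=((201,205),(367,174)),wax=((288,209),(276,226)),finial=((324,245),(213,211)))
def measure(view,uv,r=26):
    """depth-based: take top-level points near uv, fit circle by minEnclosingCircle in world xy"""
    p,d,K,pos,R=view
    P=cloud(d,K,pos,R)
    v,u=np.mgrid[:d.shape[0],:d.shape[1]]
    near=(np.hypot(u-uv[0],v-uv[1])<r)&(d>0)
    z=P[...,2]; zt=np.percentile(z[near&(z>0.008)],90) if (near&(z>0.008)).sum()>10 else np.nan
    m=near&(abs(z-zt)<0.006)
    q=P[m][:,:2].astype(np.float32)
    (c,rad)=cv2.minEnclosingCircle((q*1000).reshape(-1,1,2))
    (e,ax,_)=cv2.fitEllipse(cv2.convexHull((q*1000).reshape(-1,1,2)))
    return np.round([zt*1000,np.median(z[m])*1000,m.sum(),*c,rad,*e,*ax],1)
if __name__=="__main__":
    V=[np.load(f"{n}0.npz") for n in("top","scene")]
    V=[[f[k] for k in("p","d","K","pos","R")] for f in V]
    for n,uvs in names.items():
        for w,v,uv in zip("ts",V,uvs): print(n,w,measure(v,uv).tolist())
    for w,v in zip("ts",V):
        P=cloud(*v[1:]);print(w,"table z",np.percentile(P[150:300,100:450,2],[10,50,90]))
E
python3 meas.py
```

```text
shoulder t [24.3, 21.8, 282.0, 604.6, 326.9, 30.2, 604.4, 327.0, 59.0, 59.5]
shoulder s [22.0, 20.5, 436.0, 604.1, 324.0, 30.6, 604.7, 323.9, 58.8, 60.1]
belly t [30.0, 27.6, 353.0, 436.2, 288.3, 33.3, 436.7, 287.9, 64.2, 65.2]
belly s [29.1, 26.6, 391.0, 436.7, 284.5, 33.7, 437.0, 284.5, 64.6, 66.5]
rim t [24.1, 21.5, 226.0, 428.5, 84.0, 24.7, 428.1, 84.2, 46.8, 48.9]
rim s [22.5, 20.8, 293.0, 429.0, 80.7, 25.2, 429.1, 81.1, 47.9, 50.1]
disc t [21.9, 19.6, 300.0, 625.5, -107.5, 24.9, 625.4, -107.5, 48.1, 49.2]
disc s [20.5, 18.8, 618.0, 626.2, -109.7, 25.5, 626.1, -110.2, 49.2, 50.1]
lower t [23.5, 21.2, 296.0, 629.0, -273.2, 29.3, 628.6, -273.4, 55.8, 57.3]
lower s [22.5, 20.9, 728.0, 628.9, -276.1, 29.0, 629.2, -276.0, 56.8, 57.3]
steel t [51.5, 49.6, 514.0, 606.1, 102.3, 31.2, 606.2, 102.4, 60.8, 61.6]
steel s [50.1, 48.8, 821.0, 606.2, 99.6, 31.8, 606.4, 99.6, 61.1, 63.3]
blue t [50.7, 48.8, 545.0, 429.7, -314.8, 31.5, 430.1, -314.7, 59.9, 62.5]
blue s [50.4, 49.2, 915.0, 430.3, -317.5, 32.0, 430.8, -317.7, 61.1, 63.0]
glue t [92.8, 92.5, 52.0, 530.0, 200.4, 9.2, 529.9, 200.3, 17.1, 18.6]
glue s [91.3, 92.4, 80.0, 530.6, 197.1, 9.6, 530.6, 196.9, 16.9, 18.8]
wax t [23.7, 21.4, 239.0, 527.8, -6.6, 21.7, 527.7, -6.7, 42.5, 42.7]
wax s [22.6, 20.9, 378.0, 528.8, -9.1, 22.5, 528.5, -9.7, 42.9, 44.0]
finial t [53.7, 53.2, 25.0, 438.9, -96.7, 7.2, 438.9, -97.1, 13.1, 14.6]
finial s [52.1, 51.1, 42.0, 440.9, -100.0, 7.1, 441.2, -99.9, 12.1, 14.4]
t table z [-0.00133231  0.00160366  0.00600388]
s table z [-0.0005257   0.00126342  0.0173375 ]
```

```bash
cat > yaw.py <<'E'
from h import *
C=dict(shoulder=(604.4,325.4,20,29.3),belly=(436.6,286.2,26,32.6),rim=(428.7,82.4,20,24.4),lower=(629,-274.6,20,28.5))
off=dict(top=1.4,scene=-1.4)
th=np.radians(np.arange(0,360,1.))
for n,(x,y,h,r) in C.items():
    for w in("top","scene"):
        f=np.load(w+"0.npz"); K,pos,R=f["K"],f["pos"],f["R"]; im=cv2.cvtColor(f["p"],cv2.COLOR_RGB2LAB).astype(np.float32)
        rr=np.arange(r-6,r+6,.25) if n!="belly" else np.array([26.])
        X=np.stack([x+np.outer(np.cos(th),rr),y+off[w]+np.outer(np.sin(th),rr),np.full((360,len(rr)),h)],-1)/1000
        c=(X-pos)@R; u=(c/c[...,2:])@K.T
        S=cv2.remap(im,u[...,0].astype(np.float32),u[...,1].astype(np.float32),cv2.INTER_CUBIC)
        if n=="belly": s=S[:,0,0];k=6
        else:
            a=S[:,:6].mean((0,1));b=S[:,-6:].mean((0,1)); e=((S-b)@(a-b))/((a-b)@(a-b)); s=e.sum(1)*.25;k=12
        A=np.stack([np.cos(j*th) for j in range(5)]+[np.sin(j*th) for j in range(1,5)],1)
        s=s-A@np.linalg.lstsq(A,s,rcond=None)[0]
        F={j:2*abs((s*np.exp(-1j*j*th)).mean()) for j in range(5,20)}
        z=(s*np.exp(-1j*k*th)).mean(); ph=np.degrees(np.angle(z))
        # corners = max radius at -> flat is min; belly: centres are extremes of 6-fold
        flat=((-ph+180)/12)%30 if k==12 else (-ph/6)%30
        print(n,w,"flat dir mod30:",round(flat,1),"amp",round(F[k],2),"others",round(np.median(list(F.values())),2))
E
python3 yaw.py
```

```text
shoulder top flat dir mod30: 23.0 amp 0.23 others 0.08
shoulder scene flat dir mod30: 21.6 amp 0.11 others 0.06
belly top flat dir mod30: 20.5 amp 65.73 others 2.75
belly scene flat dir mod30: 20.4 amp 57.95 others 1.75
rim top flat dir mod30: 27.7 amp 0.2 others 0.06
rim scene flat dir mod30: 25.9 amp 0.07 others 0.05
lower top flat dir mod30: 27.0 amp 0.16 others 0.1
lower scene flat dir mod30: 26.5 amp 0.08 others 0.2
```

```bash
cat > go.py <<'E'
# usage: go.py x y z [angle]  (mm, world; angle of tool y in degrees) -> shift in tool axes and spin
import sys
from h import *
s=manip.state(); R=np.array(s["tool_rot"]); e=np.array(s["eef_pos"])*1000
a=[float(v) for v in sys.argv[1:]]
ang=np.degrees(np.arctan2(R[1,1],R[0,1]))
print("t",round(s["t"],2),"pos",e.round(1),"ang",round(ang,1),"w",round(s["width"],3),"F",np.round(s["contact_force"],1),"g",round(s["gripper_force"],1),"tilt z",R[:,2].round(4))
if a: print("shift",(R.T@(np.array(a[:3])-e)).round(1),"spin",round(ang-a[3],1) if len(a)>3 else "", "j",np.round(s["joint_pos"]))
E
python3 go.py 625.8 -108.7 150 57
```

```text
t 0.1 pos [249.9 572.2 230.6] ang 66.4 w 0.997 F [-0.5  0.5  0.1] g 0.0 tilt z [-6.0e-04 -1.5e-03 -1.0e+00]
shift [-616.9 -473.5   81.4] spin 9.4 j [-64.  40. -11.  90.   9.  52. -12.]
```

{"api": "send_rows", "payload": {
  "motion": [
    {"x": -38.5,"y": -29.6,"z": 5,"spin": 0,"grip": 1},
    {"x": -38.5,"y": -29.6,"z": 5,"spin": 0,"grip": 1},
    {"x": -38.5,"y": -29.6,"z": 5,"spin": 0,"grip": 1},
    {"x": -38.5,"y": -29.6,"z": 5,"spin": 0,"grip": 1},
    {"x": -38.5,"y": -29.6,"z": 5,"spin": 0,"grip": 1},
    {"x": -38.5,"y": -29.6,"z": 5,"spin": 0,"grip": 1},
    {"x": -38.5,"y": -29.6,"z": 5,"spin": 0,"grip": 1},
    {"x": -38.5,"y": -29.6,"z": 5,"spin": 0,"grip": 1},
    {"x": -38.5,"y": -29.6,"z": 5,"spin": 0,"grip": 1},
    {"x": -38.5,"y": -29.6,"z": 5,"spin": 0,"grip": 1},
    {"x": -38.5,"y": -29.6,"z": 5,"spin": 0,"grip": 1},
    {"x": -38.5,"y": -29.6,"z": 5,"spin": 0,"grip": 1},
    {"x": -38.5,"y": -29.6,"z": 5,"spin": 0,"grip": 1},
    {"x": -38.5,"y": -29.6,"z": 5,"spin": 0,"grip": 1},
    {"x": -38.5,"y": -29.6,"z": 5,"spin": 0,"grip": 1},
    {"x": -38.5,"y": -29.6,"z": 5,"spin": 0,"grip": 1},
    {"x": 0,"y": 0,"z": 0,"spin": 9.4,"grip": 1},
    {"x": 0,"y": 0,"z": 0,"spin": 0,"grip": 1}
  ]
}}

```text
t: 2.35
eef_pos: [0.6247, -0.108, 0.1507]
tool_rot: [[-0.839, 0.544, -0.001], [0.544, 0.839, 0.0], [0.001, -0.001, -1.0]]
contact_force: [-1.1, 0.5, -0.2]
width: 0.999
gripper_force: 0.0
```

```bash
python3 go.py 625.8 -108.7 10 57
```

```text
t 2.35 pos [ 624.7 -108.   150.7] ang 57.1 w 0.999 F [-1.1  0.5 -0.2] g 0.0 tilt z [-1.1e-03  1.0e-04 -1.0e+00]
shift [ -1.4   0.  140.7] spin 0.1 j [ 14.  46. -15.  92.  15.  44.  49.]
```

{"api": "send_rows", "payload": {
  "motion": [
    {"x": -1.4,"y": 0,"z": 40,"spin": 0,"grip": 1},
    {"x": 0,"y": 0,"z": 40,"spin": 0,"grip": 1},
    {"x": 0,"y": 0,"z": 40,"spin": 0,"grip": 1},
    {"x": 0,"y": 0,"z": 20,"spin": 0,"grip": 1},
    {"x": 0,"y": 0,"z": 9.7,"spin": 0,"grip": 1},
    {"x": 0,"y": 0,"z": 0,"spin": 0,"grip": 1},
    {"x": 0,"y": 0,"z": 0,"spin": 0,"grip": 0},
    {"x": 0,"y": 0,"z": 0,"spin": 0,"grip": 0},
    {"x": 0,"y": 0,"z": 0,"spin": 0,"grip": 0},
    {"x": 0,"y": 0,"z": 0,"spin": 0,"grip": 0},
    {"x": 0,"y": 0,"z": 0,"spin": 0,"grip": 0},
    {"x": 0,"y": 0,"z": 0,"spin": 0,"grip": 0}
  ]
}}

```text
t: 3.85
eef_pos: [0.6273, -0.1087, 0.0032]
tool_rot: [[-0.839, 0.545, 0.002], [0.545, 0.839, -0.0], [-0.002, 0.001, -1.0]]
contact_force: [-0.9, 0.3, 5.8]
width: 0.56
gripper_force: 61.2
```

```bash
python3 go.py 606.2 101 60 57
```

```text
t 3.85 pos [ 627.3 -108.7    3.2] ang 57.0 w 0.56 F [-0.9  0.3  5.8] g 61.2 tilt z [ 2.3e-03 -3.0e-04 -1.0e+00]
shift [131.7 164.4 -57. ] spin 0.0 j [ 11.  58. -11.  95.  19.  29.  46.]
```

{"api": "send_rows", "payload": {
  "motion": [
    {"x": 0,"y": 0,"z": -4,"spin": 0,"grip": 0},
    {"x": 0,"y": 0,"z": 0,"spin": 0,"grip": 0}
  ]
}}

```text
t: 4.1
eef_pos: [0.6266, -0.1086, 0.0062]
tool_rot: [[-0.839, 0.545, 0.001], [0.545, 0.839, -0.0], [-0.001, 0.001, -1.0]]
contact_force: [-0.0, 1.5, -0.7]
width: 0.555
gripper_force: 61.6
```

{"api": "send_rows", "payload": {
  "motion": [
    {"x": 0,"y": 0,"z": -46,"spin": 0,"grip": 0},
    {"x": 0,"y": 0,"z": -50,"spin": 0,"grip": 0},
    {"x": 0,"y": 0,"z": 0,"spin": 0,"grip": 0}
  ]
}}

```text
t: 4.47
eef_pos: [0.6295, -0.1087, 0.1057]
tool_rot: [[-0.839, 0.545, 0.008], [0.545, 0.839, -0.001], [-0.007, 0.004, -1.0]]
contact_force: [0.3, -0.8, -0.9]
width: 0.561
gripper_force: 61.9
```

```bash
python3 go.py 606.2 101 100 57
python3 - <<'E'
from h import *
p,*_=grab("scene"); cv2.imwrite("pics/g1.png",cv2.resize(p[120:380,150:450,::-1],None,fx=2,fy=2))
E
```

```text
t 4.47 pos [ 629.5 -108.7  105.7] ang 57.0 w 0.561 F [ 0.3 -0.8 -0.9] g 61.9 tilt z [ 8.4e-03 -5.0e-04 -1.0e+00]
shift [133.8 163.2   5.4] spin -0.0 j [ 13.  50. -14.  93.  17.  39.  48.]
```

View pics/g1.png

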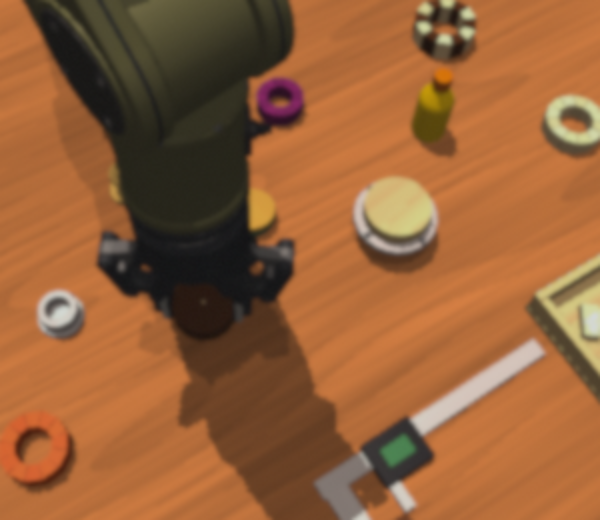

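The scene crop shows the walnut disc held between the fingers at about (205,305), and the other objects are undisturbed. Next I'll carry it to the steel plate.

{"api": "send_rows", "payload": {
  "motion": [
    {"x": 22.2,"y": 27.2,"z": 0,"spin": 0,"grip": 0},
    {"x": 22.2,"y": 27.2,"z": 0,"spin": 0,"grip": 0},
    {"x": 22.2,"y": 27.2,"z": 0,"spin": 0,"grip": 0},
    {"x": 22.2,"y": 27.2,"z": 0,"spin": 0,"grip": 0},
    {"x": 22.2,"y": 27.2,"z": 0,"spin": 0,"grip": 0},
    {"x": 22.2,"y": 27.2,"z": 0,"spin": 0,"grip": 0},
    {"x": 0,"y": 0,"z": 30,"spin": 0,"grip": 0},
    {"x": 0,"y": 0,"z": 0,"spin": 0,"grip": 0},
    {"x": 0,"y": 0,"z": 0,"spin": 0,"grip": 0},
    {"x": 0,"y": 0,"z": 0,"spin": 0,"grip": 0}
  ]
}}

```text
t: 5.78
eef_pos: [0.604, 0.1002, 0.0722]
tool_rot: [[-0.838, 0.546, 0.001], [0.546, 0.838, 0.0], [-0.001, 0.001, -1.0]]
contact_force: [0.2, -0.1, -0.5]
width: 0.556
gripper_force: 61.9
```

```bash
python3 go.py 607 100.5 52 57; python3 -c "
from h import *
print(np.round(manip.state()['qd'],2))"
```

```text
t 5.78 pos [604.  100.2  72.2] ang 56.9 w 0.556 F [ 0.2 -0.1 -0.5] g 61.9 tilt z [ 0.0011  0.     -1.    ]
shift [-2.3  1.9 20.2] spin -0.1 j [ -8.  51. -10.  99.  15.  32.  30.]
[-0.07 -0.2  -0.17 -0.01 -0.01 -0.12  0.01]
```

{"api": "send_rows", "payload": {
  "motion": [
    {"x": -2.3,"y": 1.9,"z": 10,"spin": 0,"grip": 0},
    {"x": 0,"y": 0,"z": 8,"spin": 0,"grip": 0},
    {"x": 0,"y": 0,"z": 0,"spin": 0,"grip": 0},
    {"x": 0,"y": 0,"z": 0,"spin": 0,"grip": 0}
  ]
}}

```text
t: 6.28
eef_pos: [0.6063, 0.1013, 0.0535]
tool_rot: [[-0.839, 0.544, -0.0], [0.544, 0.839, 0.0], [0.0, -0.0, -1.0]]
contact_force: [0.9, 0.7, -0.1]
width: 0.559
gripper_force: 61.9
```

```bash
python3 go.py 607 100.5 52 57
```

```text
t 6.28 pos [606.3 101.3  53.5] ang 57.0 w 0.559 F [ 0.9  0.7 -0.1] g 61.9 tilt z [-2.e-04  1.e-04 -1.e+00]
shift [-1.  -0.3  1.5] spin 0.0 j [ -8.  53. -10.  98.  15.  30.  29.]
```

{"api": "send_rows", "payload": {
  "motion": [
    {"x": -0.8,"y": 0,"z": 2.3,"spin": 0,"grip": 0},
    {"x": 0,"y": 0,"z": 0,"spin": 0,"grip": 0},
    {"x": 0,"y": 0,"z": 0,"spin": 0,"grip": 0},
    {"x": 0,"y": 0,"z": 0,"spin": 0,"grip": 0.8},
    {"x": 0,"y": 0,"z": 0,"spin": 0,"grip": 0.9},
    {"x": 0,"y": 0,"z": 0,"spin": 0,"grip": 0.9},
    {"x": 0,"y": 0,"z": 0,"spin": 0,"grip": 1},
    {"x": 0,"y": 0,"z": -30,"spin": 0,"grip": 1},
    {"x": 0,"y": 0,"z": -50,"spin": 0,"grip": 1}
  ]
}}

```text
t: 7.4
eef_pos: [0.6056, 0.1005, 0.1306]
tool_rot: [[-0.839, 0.544, -0.004], [0.544, 0.839, -0.001], [0.003, -0.003, -1.0]]
contact_force: [1.1, 0.8, -0.0]
width: 1.003
gripper_force: 0.0
```

```bash
python3 go.py 629 -274.6 130 57
```

```text
t 7.4 pos [605.6 100.5 130.6] ang 57.0 w 1.003 F [ 1.1  0.8 -0. ] g 0.0 tilt z [-4.1e-03 -9.0e-04 -1.0e+00]
shift [-223.8 -302.     0.8] spin 0.0 j [ -7.  46. -12.  96.  13.  39.  31.]
```

{"api": "send_rows", "payload": {
  "motion": [
    {"x": -28,"y": -37.7,"z": 0,"spin": 0,"grip": 1},
    {"x": -28,"y": -37.7,"z": 0,"spin": 0,"grip": 1},
    {"x": -28,"y": -37.7,"z": 0,"spin": 0,"grip": 1},
    {"x": -28,"y": -37.7,"z": 0,"spin": 0,"grip": 1},
    {"x": -28,"y": -37.7,"z": 0,"spin": 0,"grip": 1},
    {"x": -28,"y": -37.7,"z": 0,"spin": 0,"grip": 1},
    {"x": -28,"y": -37.7,"z": 0,"spin": 0,"grip": 1},
    {"x": -28,"y": -37.7,"z": 0,"spin": 0,"grip": 1},
    {"x": 0,"y": 0,"z": 40,"spin": 0,"grip": 1},
    {"x": 0,"y": 0,"z": 40,"spin": 0,"grip": 1},
    {"x": 0,"y": 0,"z": 0,"spin": 0,"grip": 1},
    {"x": 0,"y": 0,"z": 0,"spin": 0,"grip": 1},
    {"x": 0,"y": 0,"z": 0,"spin": 0,"grip": 1}
  ]
}}

```text
t: 9.02
eef_pos: [0.6323, -0.2745, 0.0535]
tool_rot: [[-0.839, 0.544, 0.004], [0.544, 0.839, -0.001], [-0.004, 0.001, -1.0]]
contact_force: [0.5, -0.3, -0.2]
width: 0.998
gripper_force: 0.0
```

```bash
python3 go.py 629 -274.6 5 57
python3 - <<'E'
from meas import *
v=grab("top"); cv2.imwrite("pics/t1.png",cv2.resize(v[0][120:300,120:320,::-1],None,fx=3,fy=3))
for n in("steel",): print(n,measure(v,names[n][0]).tolist())
v=grab("scene"); cv2.imwrite("pics/s1.png",cv2.resize(v[0][120:300,250:450,::-1],None,fx=3,fy=3)); print(measure(v,names["steel"][1]).tolist())
p,d,K,pos,R=grab("top"); P=cloud(d,K,pos,R)
for m in (P[...,2]>.055)&(P[...,2]<.075),: 
    q=P[150:200,215:270][m[150:200,215:270]];print(len(q),q.mean(0))
E
```

```text
t 9.03 pos [ 632.3 -274.5   53.5] ang 57.0 w 0.998 F [ 0.5 -0.3 -0.2] g 0.0 tilt z [ 0.0036 -0.0011 -1.    ]
shift [ 2.9 -1.9 48.5] spin 0.0 j [ 27.  57. -15.  84.  19.  41.  62.]
steel [68.8, 67.3, 351.0, 605.7, 101.4, 25.3, 605.7, 101.7, 48.9, 49.8]
[67.7, 66.8, 554.0, 606.5, 99.0, 25.3, 606.1, 98.8, 48.9, 50.3]
370 [0.60473224 0.10108508 0.06699135]
```

The walnut disc sits at (606, 100.3), with its top near 66 mm. That is under 1 mm off the plate axis. Now the padauk ring.

{"api": "send_rows", "payload": {
  "motion": [
    {"x": 2.9,"y": -1.9,"z": 30,"spin": 0,"grip": 1},
    {"x": 0,"y": 0,"z": 18,"spin": 0,"grip": 1},
    {"x": 0,"y": 0,"z": 0,"spin": 0,"grip": 1},
    {"x": 0,"y": 0,"z": 0,"spin": 0,"grip": 1},
    {"x": 0,"y": 0,"z": 0,"spin": 0,"grip": 0},
    {"x": 0,"y": 0,"z": 0,"spin": 0,"grip": 0},
    {"x": 0,"y": 0,"z": 0,"spin": 0,"grip": 0},
    {"x": 0,"y": 0,"z": 0,"spin": 0,"grip": 0},
    {"x": 0,"y": 0,"z": 0,"spin": 0,"grip": 0}
  ]
}}

```text
t: 10.3
eef_pos: [0.6282, -0.2745, 0.0049]
tool_rot: [[-0.839, 0.545, 0.002], [0.545, 0.839, -0.001], [-0.002, 0.0, -1.0]]
contact_force: [-1.3, 0.1, 5.7]
width: 0.634
gripper_force: 62.3
```

```bash
python3 go.py 629 -274.6 5 57
```

```text
t 10.3 pos [ 628.2 -274.5    4.9] ang 57.0 w 0.634 F [-1.3  0.1  5.7] g 62.3 tilt z [ 2.e-03 -8.e-04 -1.e+00]
shift [-0.7  0.4 -0.1] spin -0.0 j [ 26.  61. -13.  85.  20.  36.  61.]
```

{"api": "send_rows", "payload": {
  "motion": [
    {"x": 0,"y": 0,"z": -30,"spin": 0,"grip": 0},
    {"x": 0,"y": 0,"z": -50,"spin": 0,"grip": 0},
    {"x": 0,"y": 0,"z": -50,"spin": 0,"grip": 0},
    {"x": 0,"y": 0,"z": 0,"spin": 0,"grip": 0},
    {"x": 0,"y": 0,"z": 0,"spin": 0,"grip": 0}
  ]
}}

```text
t: 10.92
eef_pos: [0.6267, -0.2741, 0.1331]
tool_rot: [[-0.839, 0.544, -0.001], [0.544, 0.839, 0.0], [0.001, -0.0, -1.0]]
contact_force: [0.5, 0.3, -1.9]
width: 0.64
gripper_force: 63.4
```

```bash
python3 go.py 606 100.6 130 57
```

```text
t 10.93 pos [ 626.7 -274.1  133.1] ang 57.0 w 0.64 F [ 0.5  0.3 -1.9] g 63.4 tilt z [-7.e-04  0.e+00 -1.e+00]
shift [221.4 303.    3.2] spin 0.0 j [ 28.  51. -16.  83.  17.  48.  63.]
```

{"api": "send_rows", "payload": {
  "motion": [
    {"x": 27.7,"y": 37.9,"z": 0,"spin": 0,"grip": 0},
    {"x": 27.7,"y": 37.9,"z": 0,"spin": 0,"grip": 0},
    {"x": 27.7,"y": 37.9,"z": 0,"spin": 0,"grip": 0},
    {"x": 27.7,"y": 37.9,"z": 0,"spin": 0,"grip": 0},
    {"x": 27.7,"y": 37.9,"z": 0,"spin": 0,"grip": 0},
    {"x": 27.7,"y": 37.9,"z": 0,"spin": 0,"grip": 0},
    {"x": 27.7,"y": 37.9,"z": 0,"spin": 0,"grip": 0},
    {"x": 27.7,"y": 37.9,"z": 0,"spin": 0,"grip": 0},
    {"x": 0,"y": 0,"z": 40,"spin": 0,"grip": 0},
    {"x": 0,"y": 0,"z": 0,"spin": 0,"grip": 0},
    {"x": 0,"y": 0,"z": 0,"spin": 0,"grip": 0},
    {"x": 0,"y": 0,"z": 0,"spin": 0,"grip": 0}
  ]
}}

```text
t: 12.42
eef_pos: [0.6073, 0.0999, 0.0943]
tool_rot: [[-0.838, 0.546, 0.002], [0.546, 0.838, 0.0], [-0.001, 0.001, -1.0]]
contact_force: [-0.8, -0.5, -0.3]
width: 0.636
gripper_force: 63.5
```

```bash
python3 go.py 606.1 100.7 71 57
```

```text
t 12.43 pos [607.3  99.9  94.3] ang 56.9 w 0.636 F [-0.8 -0.5 -0.3] g 63.5 tilt z [ 0.0017  0.     -1.    ]
shift [ 1.5 -0.  23.3] spin -0.1 j [ -8.  49. -11.  98.  15.  35.  30.]
```

Add 0.7 to tool x for the grasp offset.

{"api": "send_rows", "payload": {
  "motion": [
    {"x": 2,"y": 0,"z": 12,"spin": 0,"grip": 0},
    {"x": 0,"y": 0,"z": 9,"spin": 0,"grip": 0},
    {"x": 0,"y": 0,"z": 0,"spin": 0,"grip": 0},
    {"x": 0,"y": 0,"z": 0,"spin": 0,"grip": 0}
  ]
}}

```text
t: 12.92
eef_pos: [0.6046, 0.1019, 0.0721]
tool_rot: [[-0.839, 0.545, -0.0], [0.545, 0.839, -0.0], [0.0, -0.0, -1.0]]
contact_force: [-0.1, 0.1, 0.3]
width: 0.638
gripper_force: 63.6
```

```bash
python3 go.py 606.1 100.7 71 57
```

```text
t 12.93 pos [604.6 101.9  72.1] ang 57.0 w 0.638 F [-0.1  0.1  0.3] g 63.6 tilt z [-5.e-04 -1.e-04 -1.e+00]
shift [-1.8 -0.2  1.1] spin 0.0 j [ -8.  51. -10.  98.  15.  32.  29.]
```

{"api": "send_rows", "payload": {
  "motion": [
    {"x": -1,"y": 0,"z": 1.2,"spin": 0,"grip": 0},
    {"x": 0,"y": 0,"z": 0,"spin": 0,"grip": 0},
    {"x": 0,"y": 0,"z": 0,"spin": 0,"grip": 0},
    {"x": 0,"y": 0,"z": 0,"spin": 0,"grip": 0.85},
    {"x": 0,"y": 0,"z": 0,"spin": 0,"grip": 0.9},
    {"x": 0,"y": 0,"z": 0,"spin": 0,"grip": 1},
    {"x": 0,"y": 0,"z": 0,"spin": 0,"grip": 1},
    {"x": 0,"y": 0,"z": -30,"spin": 0,"grip": 1},
    {"x": 0,"y": 0,"z": -50,"spin": 0,"grip": 1}
  ]
}}

```text
t: 14.05
eef_pos: [0.6042, 0.101, 0.1504]
tool_rot: [[-0.839, 0.544, -0.004], [0.544, 0.839, -0.001], [0.003, -0.003, -1.0]]
contact_force: [0.4, 0.2, 0.8]
width: 1.0
gripper_force: 0.0
```

```bash
python3 go.py 436.6 286.2 150 50.5
```

```text
t 14.05 pos [604.2 101.  150.4] ang 57.0 w 1.0 F [0.4 0.2 0.8] g 0.0 tilt z [-0.0041 -0.001  -1.    ]
shift [241.4  64.1   0.9] spin 6.5 j [ -7.  45. -13.  96.  13.  41.  31.]
```

{"api": "send_rows", "payload": {
  "motion": [
    {"x": 48.3,"y": 12.8,"z": 0,"spin": 0,"grip": 1},
    {"x": 48.3,"y": 12.8,"z": 0,"spin": 0,"grip": 1},
    {"x": 48.3,"y": 12.8,"z": 0,"spin": 0,"grip": 1},
    {"x": 48.3,"y": 12.8,"z": 0,"spin": 0,"grip": 1},
    {"x": 48.3,"y": 12.8,"z": 0,"spin": 0,"grip": 1},
    {"x": 0,"y": 0,"z": 0,"spin": 6.5,"grip": 1},
    {"x": 0,"y": 0,"z": 50,"spin": 0,"grip": 1},
    {"x": 0,"y": 0,"z": 40,"spin": 0,"grip": 1},
    {"x": 0,"y": 0,"z": 0,"spin": 0,"grip": 1},
    {"x": 0,"y": 0,"z": 0,"spin": 0,"grip": 1},
    {"x": 0,"y": 0,"z": 0,"spin": 0,"grip": 1}
  ]
}}

```text
t: 15.42
eef_pos: [0.439, 0.2872, 0.0628]
tool_rot: [[-0.772, 0.636, 0.003], [0.636, 0.772, 0.002], [-0.001, 0.003, -1.0]]
contact_force: [0.3, -0.1, 0.1]
width: 1.005
gripper_force: 0.0
```

```bash
python3 go.py 436.6 286.2 8 50.5
python3 - <<'E'
from meas import *
for w,i in(("top",0),("scene",1)): print(w,measure(grab(w),names["steel"][i]).tolist())
E
```

```text
t 15.43 pos [439.  287.2  62.8] ang 50.5 w 1.005 F [ 0.3 -0.1  0.1] g 0.0 tilt z [ 0.0025  0.0021 -1.    ]
shift [ 1.2 -2.5 54.8] spin -0.0 j [-36.  48.  -4. 114.  11.  18.   2.]
top [88.6, 87.2, 349.0, 605.8, 101.3, 28.9, 605.9, 101.3, 56.0, 57.2]
scene [87.3, 86.6, 452.0, 607.0, 97.8, 28.7, 609.4, 95.5, 47.6, 57.4]
```

The padauk ring is centred to about 1 mm. Now the alternating ring.

{"api": "send_rows", "payload": {
  "motion": [
    {"x": 1.2,"y": -2.5,"z": 35,"spin": 0,"grip": 1},
    {"x": 0,"y": 0,"z": 19.5,"spin": 0,"grip": 1},
    {"x": 0,"y": 0,"z": 0,"spin": 0,"grip": 1},
    {"x": 0,"y": 0,"z": 0,"spin": 0,"grip": 1},
    {"x": 0,"y": 0,"z": 0,"spin": 0,"grip": 0},
    {"x": 0,"y": 0,"z": 0,"spin": 0,"grip": 0},
    {"x": 0,"y": 0,"z": 0,"spin": 0,"grip": 0},
    {"x": 0,"y": 0,"z": 0,"spin": 0,"grip": 0},
    {"x": 0,"y": 0,"z": 0,"spin": 0,"grip": 0}
  ]
}}

```text
t: 16.65
eef_pos: [0.4361, 0.2858, 0.008]
tool_rot: [[-0.772, 0.636, 0.002], [0.636, 0.772, 0.001], [-0.001, 0.002, -1.0]]
contact_force: [-1.3, 0.2, 7.6]
width: 0.728
gripper_force: 65.2
```

```bash
python3 go.py 436.6 286.2 8 50.5
```

```text
t 16.65 pos [436.1 285.8   8. ] ang 50.5 w 0.728 F [-1.3  0.2  7.6] g 65.2 tilt z [ 0.0018  0.0014 -1.    ]
shift [-0.2  0.6 -0. ] spin 0.0 j [-37.  54.  -3. 115.  12.  11.   1.]
```

{"api": "send_rows", "payload": {
  "motion": [
    {"x": 0,"y": 0,"z": -30,"spin": 0,"grip": 0},
    {"x": 0,"y": 0,"z": -50,"spin": 0,"grip": 0},
    {"x": 0,"y": 0,"z": -62,"spin": 0,"grip": 0},
    {"x": 0,"y": 0,"z": -15,"spin": 0,"grip": 0},
    {"x": 0,"y": 0,"z": 0,"spin": 0,"grip": 0},
    {"x": 0,"y": 0,"z": 0,"spin": 0,"grip": 0}
  ]
}}

```text
t: 17.4
eef_pos: [0.4345, 0.2846, 0.1623]
tool_rot: [[-0.772, 0.636, -0.002], [0.636, 0.772, -0.002], [0.001, -0.003, -1.0]]
contact_force: [-0.6, -0.4, -0.6]
width: 0.732
gripper_force: 66.3
```

```bash
python3 go.py 606 100.5 150 50.5
```

```text
t 17.4 pos [434.5 284.6 162.3] ang 50.5 w 0.732 F [-0.6 -0.4 -0.6] g 66.3 tilt z [-0.0022 -0.0018 -1.    ]
shift [-249.4  -33.    12.2] spin 0.0 j [-34.  38.  -8. 112.   9.  31.   3.]
```

{"api": "send_rows", "payload": {
  "motion": [
    {"x": -41.6,"y": -5.5,"z": 0,"spin": 0,"grip": 0},
    {"x": -41.6,"y": -5.5,"z": 0,"spin": 0,"grip": 0},
    {"x": -41.6,"y": -5.5,"z": 0,"spin": 0,"grip": 0},
    {"x": -41.6,"y": -5.5,"z": 0,"spin": 0,"grip": 0},
    {"x": -41.6,"y": -5.5,"z": 0,"spin": 0,"grip": 0},
    {"x": -41.6,"y": -5.5,"z": 0,"spin": 0,"grip": 0},
    {"x": 0,"y": 0,"z": 45,"spin": 0,"grip": 0},
    {"x": 0,"y": 0,"z": 0,"spin": 0,"grip": 0},
    {"x": 0,"y": 0,"z": 0,"spin": 0,"grip": 0},
    {"x": 0,"y": 0,"z": 0,"spin": 0,"grip": 0}
  ]
}}

```text
t: 18.65
eef_pos: [0.6076, 0.1022, 0.1198]
tool_rot: [[-0.773, 0.635, 0.002], [0.635, 0.773, 0.001], [-0.001, 0.002, -1.0]]
contact_force: [-0.2, -0.3, 0.2]
width: 0.729
gripper_force: 66.2
```

```bash
python3 go.py 606 100.5 94 50.5
```

```text
t 18.65 pos [607.6 102.2 119.8] ang 50.6 w 0.729 F [-0.2 -0.3  0.2] g 66.2 tilt z [ 1.8e-03  8.0e-04 -1.0e+00]
shift [ 0.2 -2.4 25.8] spin 0.1 j [ -8.  47. -10.  97.  13.  37.  25.]
```

{"api": "send_rows", "payload": {
  "motion": [
    {"x": 0,"y": -2.2,"z": 14,"spin": 0,"grip": 0},
    {"x": 0,"y": 0,"z": 9.5,"spin": 0,"grip": 0},
    {"x": 0,"y": 0,"z": 0,"spin": 0,"grip": 0},
    {"x": 0,"y": 0,"z": 0,"spin": 0,"grip": 0}
  ]
}}

```text
t: 19.15
eef_pos: [0.6054, 0.0994, 0.0947]
tool_rot: [[-0.772, 0.636, -0.001], [0.636, 0.772, -0.0], [0.0, -0.0, -1.0]]
contact_force: [0.3, 1.6, -0.7]
width: 0.729
gripper_force: 66.3
```

```bash
python3 go.py 606 100.5 94 50.5
```

```text
t 19.15 pos [605.4  99.4  94.7] ang 50.5 w 0.729 F [ 0.3  1.6 -0.7] g 66.3 tilt z [-7.e-04 -1.e-04 -1.e+00]
shift [0.2 1.2 0.7] spin 0.0 j [ -8.  49. -10.  98.  13.  34.  25.]
```

{"api": "send_rows", "payload": {
  "motion": [
    {"x": 0,"y": 1.2,"z": 0.6,"spin": 0,"grip": 0},
    {"x": 0,"y": 0,"z": 0,"spin": 0,"grip": 0},
    {"x": 0,"y": 0,"z": 0,"spin": 0,"grip": 0},
    {"x": 0,"y": 0,"z": 0,"spin": 0,"grip": 0.85},
    {"x": 0,"y": 0,"z": 0,"spin": 0,"grip": 0.9},
    {"x": 0,"y": 0,"z": 0,"spin": 0,"grip": 1},
    {"x": 0,"y": 0,"z": 0,"spin": 0,"grip": 1},
    {"x": 0,"y": 0,"z": -30,"spin": 0,"grip": 1},
    {"x": 0,"y": 0,"z": -50,"spin": 0,"grip": 1}
  ]
}}

```text
t: 20.27
eef_pos: [0.605, 0.1, 0.1737]
tool_rot: [[-0.772, 0.636, -0.004], [0.636, 0.772, -0.001], [0.003, -0.003, -1.0]]
contact_force: [1.1, 0.6, 0.9]
width: 0.999
gripper_force: 0.0
```

```bash
python3 go.py 428.7 82.4 160 57
```

```text
t 20.27 pos [605.  100.  173.7] ang 50.5 w 0.999 F [1.1 0.6 0.9] g 0.0 tilt z [-4.3e-03 -9.0e-04 -1.0e+00]
shift [ 124.8 -125.7   14.5] spin -6.5 j [ -7.  43. -12.  95.  11.  44.  27.]
```

{"api": "send_rows", "payload": {
  "motion": [
    {"x": 31.2,"y": -31.4,"z": 0,"spin": 0,"grip": 1},
    {"x": 31.2,"y": -31.4,"z": 0,"spin": 0,"grip": 1},
    {"x": 31.2,"y": -31.4,"z": 0,"spin": 0,"grip": 1},
    {"x": 31.2,"y": -31.4,"z": 0,"spin": 0,"grip": 1},
    {"x": 0,"y": 0,"z": 0,"spin": -6.5,"grip": 1},
    {"x": 0,"y": 0,"z": 50,"spin": 0,"grip": 1},
    {"x": 0,"y": 0,"z": 50,"spin": 0,"grip": 1},
    {"x": 0,"y": 0,"z": 0,"spin": 0,"grip": 1},
    {"x": 0,"y": 0,"z": 0,"spin": 0,"grip": 1},
    {"x": 0,"y": 0,"z": 0,"spin": 0,"grip": 1}
  ]
}}

```text
t: 21.52
eef_pos: [0.4316, 0.0831, 0.0765]
tool_rot: [[-0.838, 0.545, 0.004], [0.545, 0.838, 0.001], [-0.003, 0.003, -1.0]]
contact_force: [-0.4, 1.2, 0.6]
width: 1.003
gripper_force: 0.0
```

```bash
python3 go.py 428.7 82.4 5 57
python3 - <<'E'
from meas import *
for w,i in(("top",0),("scene",1)): print(w,measure(grab(w),names["steel"][i]).tolist())
E
```

```text
t 21.52 pos [431.6  83.1  76.5] ang 57.0 w 1.003 F [-0.4  1.2  0.6] g 0.0 tilt z [ 0.004   0.0014 -1.    ]
shift [ 2.2 -2.4 71.5] spin -0.0 j [-14.  44.  -4. 129.  20.   8.  20.]
top [114.7, 113.1, 405.0, 605.7, 101.1, 33.1, 605.4, 101.2, 64.1, 65.3]
scene [112.6, 112.5, 307.0, 614.6, 90.0, 29.8, 617.1, 86.1, 32.2, 57.4]
```

{"api": "send_rows", "payload": {
  "motion": [
    {"x": 2.2,"y": -2.4,"z": 25,"spin": 0,"grip": 1},
    {"x": 0,"y": 0,"z": 15,"spin": 0,"grip": 1},
    {"x": 0,"y": 0,"z": 0,"spin": 0,"grip": 1},
    {"x": 0,"y": 0,"z": 0,"spin": 0,"grip": 1}
  ]
}}

```text
t: 22.12
eef_pos: [0.4299, 0.0824, 0.0375]
tool_rot: [[-0.838, 0.545, -0.003], [0.545, 0.838, -0.0], [0.002, -0.002, -1.0]]
contact_force: [0.0, 0.7, 0.0]
width: 1.007
gripper_force: 0.0
```

```bash
python3 go.py 428.7 82.4 5 57
```

```text
t 22.12 pos [429.9  82.4  37.5] ang 57.0 w 1.007 F [0.  0.7 0. ] g 0.0 tilt z [-3.2e-03 -5.0e-04 -1.0e+00]
shift [ 0.9 -0.6 32.5] spin -0.0 j [-16.  49.  -2. 129.  36.   3.   4.]
```

{"api": "send_rows", "payload": {
  "motion": [
    {"x": 0.5,"y": -0.4,"z": 8,"spin": 0,"grip": 1},
    {"x": 0,"y": 0,"z": 8,"spin": 0,"grip": 1},
    {"x": 0,"y": 0,"z": 0,"spin": 0,"grip": 1},
    {"x": 0,"y": 0,"z": 0,"spin": 0,"grip": 1}
  ]
}}

```text
t: 22.62
eef_pos: [0.4313, 0.0828, 0.0233]
tool_rot: [[-0.838, 0.545, -0.008], [0.545, 0.838, -0.002], [0.006, -0.006, -1.0]]
contact_force: [0.3, -0.3, -0.0]
width: 1.004
gripper_force: 0.0
```

```bash
python3 go.py 428.7 82.4 5 57; python3 -c "
from h import *
print(manip.state()['joint_pos'])"
```

```text
t 22.62 pos [431.3  82.8  23.3] ang 57.0 w 1.004 F [ 0.3 -0.3 -0. ] g 0.0 tilt z [-0.0084 -0.0016 -1.    ]
shift [ 1.9 -1.6 18.4] spin -0.0 j [-15.  51.  -3. 129.  66.   2. -26.]
[-14.96521002  50.87503913  -3.01195065 128.65220489  66.39498162
   2.49063557 -26.29115611]
```

Joint 6 is close to its lower limit here. I'll turn the grasp by 30° to the next pair of flats, which gives joint 7 more room, and go down in small steps.

{"api": "send_rows", "payload": {
  "motion": [
    {"x": 0,"y": 0,"z": 0,"spin": -10,"grip": 1},
    {"x": 0,"y": 0,"z": 0,"spin": -10,"grip": 1},
    {"x": 0,"y": 0,"z": 0,"spin": -10,"grip": 1},
    {"x": 0,"y": 0,"z": 2,"spin": 0,"grip": 1},
    {"x": 0,"y": 0,"z": 2,"spin": 0,"grip": 1},
    {"x": 0,"y": 0,"z": 0,"spin": 0,"grip": 1},
    {"x": 0,"y": 0,"z": 0,"spin": 0,"grip": 1},
    {"x": 0,"y": 0,"z": 0,"spin": 0,"grip": 1}
  ]
}}

```text
t: 23.62
eef_pos: [0.4311, 0.0828, 0.0188]
tool_rot: [[-0.999, 0.053, -0.009], [0.053, 0.999, -0.002], [0.009, -0.002, -1.0]]
contact_force: [0.1, 0.7, -0.3]
width: 1.0
gripper_force: 0.0
```

```bash
python3 go.py 428.7 82.4 5 87; python3 -c "
from h import *
print(manip.state()['joint_pos'])"
```

```text
t 23.62 pos [431.1  82.8  18.8] ang 87.0 w 1.0 F [ 0.1  0.7 -0.3] g 0.0 tilt z [-0.0091 -0.0017 -1.    ]
shift [ 2.3 -0.5 13.8] spin -0.0 j [-12.  51.  -8. 128.  82.   6. -12.]
[-12.01388005  51.4519419   -7.80610468 128.49742761  82.10714995
   6.0959844  -12.04650645]
```

{"api": "send_rows", "payload": {
  "motion": [
    {"x": 1,"y": -0.5,"z": 3,"spin": 0,"grip": 1},
    {"x": 0,"y": 0,"z": 3,"spin": 0,"grip": 1},
    {"x": 0,"y": 0,"z": 3,"spin": 0,"grip": 1},
    {"x": 0,"y": 0,"z": 3,"spin": 0,"grip": 1},
    {"x": 0,"y": 0,"z": 0,"spin": 0,"grip": 1},
    {"x": 0,"y": 0,"z": 0,"spin": 0,"grip": 1},
    {"x": 0,"y": 0,"z": 0,"spin": 0,"grip": 1}
  ]
}}

```text
t: 24.5
eef_pos: [0.43, 0.0823, 0.0069]
tool_rot: [[-0.999, 0.052, -0.009], [0.052, 0.999, -0.002], [0.009, -0.002, -1.0]]
contact_force: [-0.7, 0.0, -0.4]
width: 1.0
gripper_force: 0.0
```

```bash
python3 go.py 428.7 82.4 5 87; python3 -c "
from h import *
print(manip.state()['joint_pos'])"
```

```text
t 24.5 pos [430.   82.3   6.9] ang 87.0 w 1.0 F [-0.7  0.  -0.4] g 0.0 tilt z [-0.009  -0.0017 -1.    ]
shift [ 1.3 -0.   1.9] spin 0.0 j [-10.  53. -11. 129.  94.   9. -24.]
[ -9.74824844  53.12776889 -11.44365162 128.57237923  93.86482193
   9.09603816 -23.65996797]
```

{"api": "send_rows", "payload": {
  "motion": [
    {"x": 1,"y": 0,"z": 1,"spin": 0,"grip": 1},
    {"x": 0,"y": 0,"z": 0,"spin": 0,"grip": 1},
    {"x": 0,"y": 0,"z": 0,"spin": 0,"grip": 0},
    {"x": 0,"y": 0,"z": 0,"spin": 0,"grip": 0},
    {"x": 0,"y": 0,"z": 0,"spin": 0,"grip": 0},
    {"x": 0,"y": 0,"z": 0,"spin": 0,"grip": 0},
    {"x": 0,"y": 0,"z": 0,"spin": 0,"grip": 0},
    {"x": 0,"y": 0,"z": 0,"spin": 0,"grip": 0}
  ]
}}

```text
t: 25.5
eef_pos: [0.429, 0.0824, 0.0064]
tool_rot: [[-0.999, 0.052, -0.008], [0.052, 0.999, -0.002], [0.008, -0.002, -1.0]]
contact_force: [-0.7, -0.5, 7.6]
width: 0.544
gripper_force: 60.4
```

```bash
python3 go.py 428.7 82.4 5 87
```

```text
t 25.5 pos [429.   82.4   6.4] ang 87.0 w 0.544 F [-0.7 -0.5  7.6] g 60.4 tilt z [-0.0083 -0.0015 -1.    ]
shift [ 0.3 -0.   1.4] spin 0.0 j [ -9.  53. -12. 129.  95.  10. -25.]
```

{"api": "send_rows", "payload": {
  "motion": [
    {"x": 0,"y": 0,"z": -5,"spin": 0,"grip": 0},
    {"x": 0,"y": 0,"z": -10,"spin": 0,"grip": 0},
    {"x": 0,"y": 0,"z": -10,"spin": 0,"grip": 0},
    {"x": 0,"y": 0,"z": -15,"spin": 0,"grip": 0},
    {"x": 0,"y": 0,"z": -20,"spin": 0,"grip": 0},
    {"x": 0,"y": 0,"z": -20,"spin": 0,"grip": 0},
    {"x": 0,"y": 0,"z": -20,"spin": 0,"grip": 0},
    {"x": 0,"y": 0,"z": -20,"spin": 0,"grip": 0},
    {"x": 0,"y": 0,"z": 0,"spin": 0,"grip": 0},
    {"x": 0,"y": 0,"z": 0,"spin": 0,"grip": 0}
  ]
}}

```text
t: 26.75
eef_pos: [0.4298, 0.0823, 0.1253]
tool_rot: [[-0.999, 0.052, -0.01], [0.052, 0.999, -0.002], [0.01, -0.003, -1.0]]
contact_force: [-0.6, -0.0, -0.1]
width: 0.539
gripper_force: 61.6
```

```bash
python3 go.py 430.3 -316.2 130 87
```

```text
t 26.75 pos [429.8  82.3 125.3] ang 87.0 w 0.539 F [-0.6 -0.  -0.1] g 61.6 tilt z [-0.0097 -0.0021 -1.    ]
shift [ -21.3 -397.9   -3.9] spin 0.0 j [  3.  41. -32. 126.  48.  28.  20.]
```

{"api": "send_rows", "payload": {
  "motion": [
    {"x": -2.1,"y": -39.8,"z": 0,"spin": 0,"grip": 0},
    {"x": -2.1,"y": -39.8,"z": 0,"spin": 0,"grip": 0},
    {"x": -2.1,"y": -39.8,"z": 0,"spin": 0,"grip": 0},
    {"x": -2.1,"y": -39.8,"z": 0,"spin": 0,"grip": 0},
    {"x": -2.1,"y": -39.8,"z": 0,"spin": 0,"grip": 0},
    {"x": -2.1,"y": -39.8,"z": 0,"spin": 0,"grip": 0},
    {"x": -2.1,"y": -39.8,"z": 0,"spin": 0,"grip": 0},
    {"x": -2.1,"y": -39.8,"z": 0,"spin": 0,"grip": 0},
    {"x": -2.1,"y": -39.8,"z": 0,"spin": 0,"grip": 0},
    {"x": -2.1,"y": -39.8,"z": 0,"spin": 0,"grip": 0},
    {"x": 0,"y": 0,"z": 0,"spin": 0,"grip": 0},
    {"x": 0,"y": 0,"z": 20,"spin": 0,"grip": 0},
    {"x": 0,"y": 0,"z": 20,"spin": 0,"grip": 0},
    {"x": 0,"y": 0,"z": 0,"spin": 0,"grip": 0},
    {"x": 0,"y": 0,"z": 0,"spin": 0,"grip": 0},
    {"x": 0,"y": 0,"z": 0,"spin": 0,"grip": 0}
  ]
}}

```text
t: 28.75
eef_pos: [0.4305, -0.3159, 0.087]
tool_rot: [[-0.999, 0.052, -0.008], [0.052, 0.999, -0.002], [0.008, -0.002, -1.0]]
contact_force: [0.4, 0.5, -0.8]
width: 0.542
gripper_force: 61.7
```

```bash
python3 go.py 430.3 -316.2 54.5 87
```

```text
t 28.75 pos [ 430.5 -315.9   87. ] ang 87.0 w 0.542 F [ 0.4  0.5 -0.8] g 61.7 tilt z [-0.0081 -0.0021 -1.    ]
shift [-0.1 -0.3 32.5] spin 0.0 j [ 52.  50. -36. 111.  50.  37.  70.]
```

{"api": "send_rows", "payload": {
  "motion": [
    {"x": -0.2,"y": -0.3,"z": 16,"spin": 0,"grip": 0},
    {"x": 0,"y": 0,"z": 14,"spin": 0,"grip": 0},
    {"x": 0,"y": 0,"z": 0,"spin": 0,"grip": 0},
    {"x": 0,"y": 0,"z": 0,"spin": 0,"grip": 0}
  ]
}}

```text
t: 29.25
eef_pos: [0.4296, -0.3162, 0.056]
tool_rot: [[-0.999, 0.052, -0.01], [0.052, 0.999, -0.001], [0.01, -0.002, -1.0]]
contact_force: [-0.0, 0.2, -0.4]
width: 0.541
gripper_force: 63.1
```

```bash
python3 go.py 430.3 -316.2 54.5 87
```

```text
t 29.25 pos [ 429.6 -316.2   56. ] ang 87.0 w 0.541 F [-0.   0.2 -0.4] g 63.1 tilt z [-0.0099 -0.0012 -1.    ]
shift [-0.7  0.1  1.5] spin 0.0 j [ 51.  52. -33. 112.  53.  34.  67.]
```

{"api": "send_rows", "payload": {
  "motion": [
    {"x": -0.8,"y": 0,"z": 1.4,"spin": 0,"grip": 0},
    {"x": 0,"y": 0,"z": 0,"spin": 0,"grip": 0},
    {"x": 0,"y": 0,"z": 0,"spin": 0,"grip": 0},
    {"x": 0,"y": 0,"z": 0,"spin": 0,"grip": 0.8},
    {"x": 0,"y": 0,"z": 0,"spin": 0,"grip": 0.9},
    {"x": 0,"y": 0,"z": 0,"spin": 0,"grip": 1},
    {"x": 0,"y": 0,"z": 0,"spin": 0,"grip": 1},
    {"x": 0,"y": 0,"z": -30,"spin": 0,"grip": 1},
    {"x": 0,"y": 0,"z": -50,"spin": 0,"grip": 1},
    {"x": 0,"y": 0,"z": -40,"spin": 0,"grip": 1}
  ]
}}

```text
t: 30.5
eef_pos: [0.4319, -0.3161, 0.1766]
tool_rot: [[-0.999, 0.052, -0.009], [0.052, 0.999, -0.002], [0.009, -0.002, -1.0]]
contact_force: [-0.2, -1.1, -0.8]
width: 0.997
gripper_force: 0.0
```

```bash
python3 go.py 604.4 325.4 170 82.5
```

```text
t 30.5 pos [ 431.9 -316.1  176.6] ang 87.0 w 0.997 F [-0.2 -1.1 -0.8] g 0.0 tilt z [-0.0086 -0.0016 -1.    ]
shift [-139.   649.6    4.1] spin 4.5 j [ 56.  43. -43. 107.  40.  47.  79.]
```

{"api": "send_rows", "payload": {
  "motion": [
    {"x": -9.9,"y": 46.4,"z": 0,"spin": 0,"grip": 1},
    {"x": -9.9,"y": 46.4,"z": 0,"spin": 0,"grip": 1},
    {"x": -9.9,"y": 46.4,"z": 0,"spin": 0,"grip": 1},
    {"x": -9.9,"y": 46.4,"z": 0,"spin": 0,"grip": 1},
    {"x": -9.9,"y": 46.4,"z": 0,"spin": 0,"grip": 1},
    {"x": -9.9,"y": 46.4,"z": 0,"spin": 0,"grip": 1},
    {"x": -9.9,"y": 46.4,"z": 0,"spin": 0,"grip": 1},
    {"x": -9.9,"y": 46.4,"z": 0,"spin": 0,"grip": 1},
    {"x": -9.9,"y": 46.4,"z": 0,"spin": 0,"grip": 1},
    {"x": -9.9,"y": 46.4,"z": 0,"spin": 0,"grip": 1},
    {"x": -9.9,"y": 46.4,"z": 0,"spin": 0,"grip": 1},
    {"x": -9.9,"y": 46.4,"z": 0,"spin": 0,"grip": 1},
    {"x": -9.9,"y": 46.4,"z": 0,"spin": 0,"grip": 1},
    {"x": -9.9,"y": 46.4,"z": 0,"spin": 0,"grip": 1},
    {"x": 0,"y": 0,"z": 0,"spin": 4.5,"grip": 1},
    {"x": 0,"y": 0,"z": 50,"spin": 0,"grip": 1},
    {"x": 0,"y": 0,"z": 40,"spin": 0,"grip": 1},
    {"x": 0,"y": 0,"z": 0,"spin": 0,"grip": 1},
    {"x": 0,"y": 0,"z": 0,"spin": 0,"grip": 1},
    {"x": 0,"y": 0,"z": 0,"spin": 0,"grip": 1}
  ]
}}

```text
t: 33.0
eef_pos: [0.6043, 0.3262, 0.0847]
tool_rot: [[-0.991, 0.131, -0.006], [0.131, 0.991, 0.001], [0.006, 0.0, -1.0]]
contact_force: [-0.4, -0.8, -0.2]
width: 1.0
gripper_force: 0.0
```

```bash
python3 go.py 604.4 325.4 5 82.5
python3 - <<'E'
from meas import *
for w,i in(("top",0),("scene",1)):
    v=grab(w)
    for n in ("blue","shoulder","wax","finial","glue"): print(n,w,measure(v,names[n][i]).tolist())
E
```

```text
t 33.0 pos [604.3 326.2  84.7] ang 82.5 w 1.0 F [-0.4 -0.8 -0.2] g 0.0 tilt z [-6.2e-03  8.0e-04 -1.0e+00]
shift [-0.7 -0.8 79.7] spin -0.0 j [-15.  58. -35.  83.  38.  51.  21.]
blue top [69.3, 68.5, 273.0, 430.2, -315.6, 25.1, 430.1, -315.5, 47.4, 49.7]
shoulder top [706.7, 705.5, 553.0, 465.6, 131.4, 17.1, 466.1, 129.1, 25.8, 33.6]
wax top [24.0, 21.6, 240.0, 527.4, -6.7, 21.7, 527.6, -6.8, 41.9, 43.1]
finial top [52.9, 52.3, 29.0, 439.0, -96.5, 7.5, 438.7, -97.0, 13.4, 15.1]
glue top [703.7, 703.3, 459.0, 446.3, 106.1, 19.4, 445.6, 106.0, 15.3, 37.5]
blue scene [69.6, 68.9, 484.0, 430.4, -318.8, 25.6, 430.5, -318.5, 49.0, 50.5]
shoulder scene [112.9, 112.4, 52.0, 600.8, 273.7, 10.3, 601.1, 272.3, 11.9, 21.8]
wax scene [22.7, 20.9, 376.0, 528.6, -9.3, 22.2, 528.6, -9.7, 43.1, 43.6]
finial scene [51.9, 51.1, 38.0, 441.2, -99.4, 7.3, 441.3, -99.4, 12.5, 13.9]
glue scene [112.9, 112.7, 156.0, 593.1, 118.7, 22.2, 593.2, 119.0, 17.0, 42.4]
```

The purple ring is centred to about 1 mm. Now the cream ring.

{"api": "send_rows", "payload": {
  "motion": [
    {"x": -0.7,"y": -0.8,"z": 40,"spin": 0,"grip": 1},
    {"x": 0,"y": 0,"z": 25,"spin": 0,"grip": 1},
    {"x": 0,"y": 0,"z": 14,"spin": 0,"grip": 1},
    {"x": 0,"y": 0,"z": 0,"spin": 0,"grip": 1},
    {"x": 0,"y": 0,"z": 0,"spin": 0,"grip": 1},
    {"x": 0,"y": 0,"z": 0,"spin": 0,"grip": 0},
    {"x": 0,"y": 0,"z": 0,"spin": 0,"grip": 0},
    {"x": 0,"y": 0,"z": 0,"spin": 0,"grip": 0},
    {"x": 0,"y": 0,"z": 0,"spin": 0,"grip": 0},
    {"x": 0,"y": 0,"z": 0,"spin": 0,"grip": 0}
  ]
}}

```text
t: 34.35
eef_pos: [0.6038, 0.3247, 0.0052]
tool_rot: [[-0.991, 0.131, -0.007], [0.131, 0.991, -0.001], [0.007, -0.002, -1.0]]
contact_force: [-1.8, -0.7, 7.2]
width: 0.664
gripper_force: 62.3
```

```bash
python3 go.py 604.4 325.4 5 82.5
```

```text
t 34.35 pos [603.8 324.7   5.2] ang 82.5 w 0.664 F [-1.8 -0.7  7.2] g 62.3 tilt z [-7.3e-03 -6.0e-04 -1.0e+00]
shift [-0.5  0.8  0.2] spin -0.0 j [-17.  64. -32.  84.  41.  45.  18.]
```

{"api": "send_rows", "payload": {
  "motion": [
    {"x": 0,"y": 0,"z": -30,"spin": 0,"grip": 0},
    {"x": 0,"y": 0,"z": -50,"spin": 0,"grip": 0},
    {"x": 0,"y": 0,"z": -50,"spin": 0,"grip": 0},
    {"x": 0,"y": 0,"z": -40,"spin": 0,"grip": 0},
    {"x": 0,"y": 0,"z": 0,"spin": 0,"grip": 0},
    {"x": 0,"y": 0,"z": 0,"spin": 0,"grip": 0}
  ]
}}

```text
t: 35.1
eef_pos: [0.6043, 0.3238, 0.173]
tool_rot: [[-0.991, 0.13, -0.01], [0.13, 0.991, -0.003], [0.009, -0.004, -1.0]]
contact_force: [0.2, -0.6, -0.5]
width: 0.66
gripper_force: 63.9
```

```bash
python3 go.py 430.3 -316.6 170 82.5
```

```text
t 35.1 pos [604.3 323.8 173. ] ang 82.5 w 0.66 F [ 0.2 -0.6 -0.5] g 63.9 tilt z [-0.0096 -0.0026 -1.    ]
shift [  89.  -657.6    6.4] spin 0.0 j [-14.  52. -38.  80.  33.  60.  25.]
```

{"api": "send_rows", "payload": {
  "motion": [
    {"x": 6.4,"y": -47,"z": 0,"spin": 0,"grip": 0},
    {"x": 6.4,"y": -47,"z": 0,"spin": 0,"grip": 0},
    {"x": 6.4,"y": -47,"z": 0,"spin": 0,"grip": 0},
    {"x": 6.4,"y": -47,"z": 0,"spin": 0,"grip": 0},
    {"x": 6.4,"y": -47,"z": 0,"spin": 0,"grip": 0},
    {"x": 6.4,"y": -47,"z": 0,"spin": 0,"grip": 0},
    {"x": 6.4,"y": -47,"z": 0,"spin": 0,"grip": 0},
    {"x": 6.4,"y": -47,"z": 0,"spin": 0,"grip": 0},
    {"x": 6.4,"y": -47,"z": 0,"spin": 0,"grip": 0},
    {"x": 6.4,"y": -47,"z": 0,"spin": 0,"grip": 0},
    {"x": 6.4,"y": -47,"z": 0,"spin": 0,"grip": 0},
    {"x": 6.4,"y": -47,"z": 0,"spin": 0,"grip": 0},
    {"x": 6.4,"y": -47,"z": 0,"spin": 0,"grip": 0},
    {"x": 6.4,"y": -47,"z": 0,"spin": 0,"grip": 0},
    {"x": 0,"y": 0,"z": 40,"spin": 0,"grip": 0},
    {"x": 0,"y": 0,"z": 30,"spin": 0,"grip": 0},
    {"x": 0,"y": 0,"z": 0,"spin": 0,"grip": 0},
    {"x": 0,"y": 0,"z": 0,"spin": 0,"grip": 0},
    {"x": 0,"y": 0,"z": 0,"spin": 0,"grip": 0}
  ]
}}

```text
t: 37.48
eef_pos: [0.4302, -0.3166, 0.1071]
tool_rot: [[-0.991, 0.13, -0.007], [0.13, 0.992, -0.002], [0.007, -0.003, -1.0]]
contact_force: [0.8, -1.1, -0.1]
width: 0.657
gripper_force: 63.9
```

```bash
python3 go.py 430.3 -316.6 73.2 82.5
```

```text
t 37.48 pos [ 430.2 -316.6  107.1] ang 82.5 w 0.657 F [ 0.8 -1.1 -0.1] g 63.9 tilt z [-0.0074 -0.0025 -1.    ]
shift [-0.4  0.1 33.9] spin 0.0 j [ 53.  48. -37. 110.  47.  38.  69.]
```

{"api": "send_rows", "payload": {
  "motion": [
    {"x": 0.2,"y": 0,"z": 18,"spin": 0,"grip": 0},
    {"x": 0,"y": 0,"z": 13.5,"spin": 0,"grip": 0},
    {"x": 0,"y": 0,"z": 0,"spin": 0,"grip": 0},
    {"x": 0,"y": 0,"z": 0,"spin": 0,"grip": 0}
  ]
}}

```text
t: 37.98
eef_pos: [0.4286, -0.3162, 0.0738]
tool_rot: [[-0.991, 0.13, -0.01], [0.13, 0.991, -0.001], [0.01, -0.002, -1.0]]
contact_force: [0.5, -0.3, 0.2]
width: 0.664
gripper_force: 66.7
```

```bash
python3 go.py 430.3 -316.6 73.2 82.5
```

```text
t 37.98 pos [ 428.6 -316.2   73.8] ang 82.5 w 0.664 F [ 0.5 -0.3  0.2] g 66.7 tilt z [-0.01   -0.001  -0.9999]
shift [-1.8 -0.2  0.6] spin 0.0 j [ 51.  51. -34. 111.  50.  35.  66.]
```

{"api": "send_rows", "payload": {
  "motion": [
    {"x": -1.2,"y": 0,"z": 0.6,"spin": 0,"grip": 0},
    {"x": 0,"y": 0,"z": 0,"spin": 0,"grip": 0},
    {"x": 0,"y": 0,"z": 0,"spin": 0,"grip": 0},
    {"x": 0,"y": 0,"z": 0,"spin": 0,"grip": 0.85},
    {"x": 0,"y": 0,"z": 0,"spin": 0,"grip": 0.9},
    {"x": 0,"y": 0,"z": 0,"spin": 0,"grip": 1},
    {"x": 0,"y": 0,"z": 0,"spin": 0,"grip": 1},
    {"x": 0,"y": 0,"z": -30,"spin": 0,"grip": 1},
    {"x": 0,"y": 0,"z": -50,"spin": 0,"grip": 1},
    {"x": 0,"y": 0,"z": -40,"spin": 0,"grip": 1},
    {"x": 0,"y": -40,"z": -40,"spin": 0,"grip": 1},
    {"x": 0,"y": -50,"z": 0,"spin": 0,"grip": 1},
    {"x": 0,"y": -50,"z": 0,"spin": 0,"grip": 1},
    {"x": 0,"y": 0,"z": 0,"spin": 0,"grip": 1},
    {"x": 0,"y": 0,"z": 0,"spin": 0,"grip": 1}
  ]
}}

```text
t: 39.85
eef_pos: [0.4134, -0.4543, 0.234]
tool_rot: [[-0.991, 0.13, -0.009], [0.13, 0.992, -0.0], [0.009, -0.002, -1.0]]
contact_force: [0.5, 0.3, 0.9]
width: 1.0
gripper_force: 0.0
```

Run:
```python
from meas import *
for w,i in(("top",0),("scene",1)):
    v=grab(w)
    for n in ("blue","steel","wax","finial","glue"): print(n,w,measure(v,names[n][i]).tolist())
    cv2.imwrite(f"pics/{w}_end.png",v[0][:,:,::-1])
```

```text
blue top [90.1, 88.8, 376.0, 430.7, -315.9, 30.2, 431.0, -315.8, 58.1, 59.7]
steel top [114.7, 113.3, 403.0, 605.2, 101.0, 32.8, 605.2, 101.0, 64.2, 65.0]
wax top [23.9, 21.4, 238.0, 527.5, -6.7, 21.9, 527.7, -6.7, 42.4, 42.8]
finial top [53.8, 53.6, 26.0, 439.2, -95.4, 7.1, 439.3, -95.8, 12.3, 14.1]
glue top [93.8, 93.2, 54.0, 530.1, 200.7, 9.2, 530.1, 200.5, 17.1, 18.1]
blue scene [89.1, 88.8, 414.0, 434.4, -317.3, 29.0, 438.3, -315.8, 46.1, 56.3]
steel scene [112.6, 112.5, 308.0, 614.3, 90.4, 29.8, 617.5, 87.3, 31.9, 56.6]
wax scene [22.5, 21.0, 379.0, 528.0, -9.0, 22.2, 528.0, -9.4, 43.2, 43.6]
finial scene [52.1, 52.0, 41.0, 440.7, -99.9, 6.8, 440.9, -99.9, 11.3, 13.9]
glue scene [113.0, 112.9, 156.0, 593.8, 117.8, 22.2, 592.8, 119.0, 16.1, 44.1]
```

View pics/scene_end.png

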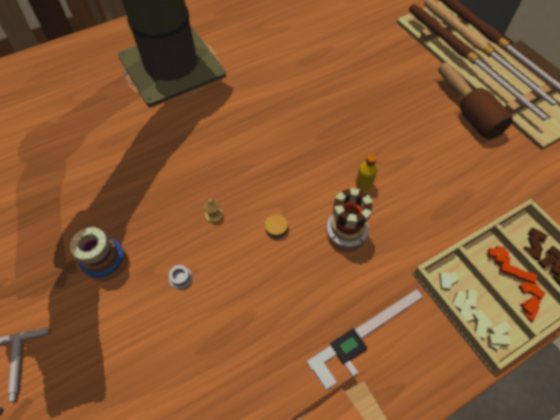

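The final view shows the foot stack at (350,215) and the rim stack at (95,250). Both are upright and centred, and the glue bottle, tin and finial have not moved. I'm handing the job in.

```bash
python3 -c "
from plant import manip
print(manip.finish_job())"
```

```text
the job is handed in; nothing more can be done
None
```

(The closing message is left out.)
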